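# Latch the key machine's vise carriage in cutting position

## Task

On the key-cutting machine, press the spring plunger's long thumb plate down and, while holding it down, push the vise carriage along the rails past the plunger's tooth until it is fully home against the end stop. Then let go so that the plunger springs up into the carriage's slot and locks it, and move clear. Only press and push with the fingertips: the carriage stays down on its rails, neither lifted nor tipped, and leave the oil bottle, padlock, key and brush alone.

Things in the scene. Friction and masses are not known exactly. Their poses are not given: they have to be found in the camera images.
- bed: Fixed bed of a key-cutting machine, yaw within 0.4 rad of 0. Origin on the table, on the centre line, under the plunger's tooth; +y is the way the carriage must slide, x across, z up (bed coordinates, mm, below). Grey base 130 wide, y -200 to 130. Two aluminium rails, flat tops at z 45, |x| 30.5 to 60, y -200 to 45, with an open channel 61 wide between them.
- stop (a point): Foot of the steel end stop's face: bed (0, 25, 45). Stop 120 wide, top at z 75. Beyond it stands the headstock (y 45 to 130, z up to 100) with an upright motor up to z 145, and a cutter wheel on its -x side reaching x -86.
- plunger (a joint): How far the spring plunger is pressed down, m: 0 up (rest), 0.011 at its lower stop. It moves straight down wherever its plate is pressed, needing 2.2 N to start and 5 N at the bottom, and springs back when let go. Pressed more than 6 mm, its tooth lets the carriage pass. The carriage rides over the plate without touching it.
- pad (a point): On the plunger's thumb plate, a flat dark steel plate lying in the channel: 40 wide, bed y -190 to 8, top at z 42 at rest (3 below the rail tops). This point: on its top, bed (0, -165, 42) at rest, near the ribbed free end that shows behind the carriage (-y), where it is pressed; a fingertip can slide along it. Moves with the plunger.
- tooth (a point): Top centre of the plunger's bright steel cross tooth, bed (0, 0, 51) at rest, 6 above the rail tops; 36 wide (x), 12 long (y). One piece with the thumb plate. It blocks the carriage's front until pressed down.
- carriage: Loose vise carriage, 0.95 kg, on the rails, guided by two tongues 12 deep in the channel (1.5 play). Origin: mid-length, mid-width, on the underside (bed z 45); axes as the bed's. Grey base 100 wide, 110 long (y), 20 high; slot through it at own y 20 to 40 for the tooth. Starts 3 to 20 short of the tooth (origin bed y -81 to -64); home on the stop at bed y -30; locked, it has 4 play.
- tail (a point): Centre of the carriage's flat back face, the face to push, own y -55, 10 above the underside; the face is 100 wide, 20 high. Dark jaws with a clamped brass key and a black wing nut stand on the carriage from 49 to 73 ahead of this face, up to 70 above the underside; the key juts out to own x -70.
- oil: Bystander: white oil bottle, 44 diameter, 110 high, origin under its centre.
- padlock: Bystander: brass padlock lying flat, body 45 x 36 x 18, origin under the body's centre.
- key: Bystander: loose brass key lying flat, 66 long, 4 thick, origin on its underside.
- brush: Bystander: hand brush lying beside the bed on its -x side, 160 long, origin at its underside.
Mind the look-alikes: they are no part of the job. Of the things shaped like the carriage, the grey one is meant.

How it is judged:
On the way, in this order (a step that is already met when the one before it is completed fails the run):
1. a fingertip holds the plunger down (more than 6 mm) with the carriage still short of the tooth (value of joint plunger above 0.006 m and contact force between the fingers and plunger above 0.5 N and y of carriage in the frame of bed below -0.0585 m), for 0.1 s.
2. the carriage's front has slid over the tooth while the plunger is held down (value of joint plunger above 0.005 m and contact force between the fingers and plunger above 0.5 N and y of carriage in the frame of bed above -0.055 m), for 0.02 s.
At the end, for the whole second after the job is handed in: The carriage rests flat on the rails within 5 mm of the end stop, at rest, with the plunger sprung back up (within 2 mm of its rest height) in the carriage's slot; nothing touched by the robot (y of carriage in the frame of bed between -0.035 and -0.027 m and z of carriage in the frame of bed between 0.042 and 0.048 m and angle between carriage's own z axis and vertical below 0.05 rad and value of joint plunger below 0.002 m and linear speed of carriage below 0.01 m/s).
It fails at once if the carriage is lifted or tipped off its rails (z of carriage in the frame of bed above 0.053 m or angle between carriage's own z axis and vertical above 0.12 rad).
It fails at once if the oil bottle is moved by more than 20 mm or lifted (distance of oil from where it was at the start of the episode above 0.02 m or z of oil in the frame of bed above 0.02 m).
It fails at once if the padlock is moved by more than 20 mm or lifted (distance of padlock from where it was at the start of the episode above 0.02 m or z of padlock in the frame of bed above 0.02 m).
It fails at once if the loose key is moved by more than 20 mm or lifted (distance of key from where it was at the start of the episode above 0.02 m or z of key in the frame of bed above 0.02 m).
It fails at once if the brush is moved by more than 20 mm or lifted (distance of brush from where it was at the start of the episode above 0.02 m or z of brush in the frame of bed above 0.02 m).
It also fails if it takes over 35 s, if anything falls off the work surface, if the arm or the gripper's body presses on something with over 40 N, if the wrist force passes 120 N, or if a joint passes its speed limit or range.

## Robot

A 7-joint arm with a two-finger parallel gripper is mounted at the origin on the work surface. World frame = base frame: x ahead of the robot, y to its left, z up, the work surface at z = 0. Lengths are in m, angles in rad, forces in N, time in s.
With the tool pointing down it reaches from about 0.425 to 0.875 m from the base axis. Payload 4.7 kg.
Tool frame: the origin (TCP) lies midway between the tips of the shut fingers; the grasp point (between the pads) lies 19 mm behind it (ctrl.grip_point_offset is the distance from the TCP to the grasp point, in m); z points along the fingers, y is the line along which they close (so a half turn about z gives the same grasp; the last joint's range is limited). The gripper opens to 87 mm and grips with 3 to 60 N. Pads are 19 mm wide; open, the fingers measure 117 mm over their backs; the gripper's body (75 mm by 190 mm) begins 51 mm behind the grasp point.
Start: joints at [-1.211, 0.321, -0.07, 1.45, 0.023, 1.371, -0.057], TCP at [0.22, 0.612, 0.223] pointing down, gripper open.
Joint ranges: [-2.86, 2.86], [-0.3, 2.09], [-1.38, 1.24], [0.06, 2.45], [-1.56, 4.7], [0.09, 2.05], [-2.69, 2.69]. Speed limits (rad/s): [2.57, 2.57, 3.14, 3.14, 3.14, 3.14, 3.14].

## Interface

Orientations are given as a rotation vector (axis times angle).
In Python, from bench import ctrl gives the robot as it stands.
- The arm moves only by the tool move_arm, never from a script. Its argument "increments" is text: rows parted by semicolons, each of 7 numbers parted by spaces: the shift along the world's x, y, z in mm, then the turn, a rotation vector about the world's x, y, z in degrees, then the closure in counts, from 0 (fully open) to 255 (shut). A call has exactly 8 rows; each row shifts and turns the commanded pose from where the row before left it; what a row does not reach is not made up. A row lasts 1/12 s, in which the tool goes at most 41.7 mm and 7.16 degrees, less where a joint would pass 70% of its speed; a pose out of reach is approached as far as the arm can. A call with a gripper value outside its range is refused whole. The fingers move at their own pace and stop on an object; "grip_force" is the grip in N (left out, the last holds). Time passes only in rows, so rows that do not move let the fingers close, or fill a call up. It gives the time, the measured TCP pose, the force, the opening and the grip force at its end, in the units of the state.
- ctrl.get_state(): the state, without advancing time (a new reading comes with each control period).
- ctrl.get_image(name): name is "scene" or "top" or "wrist"; returns a dict with "frame" (420x560x3 uint8, red, green, blue), "depth" (420x560 float32, m along the optical axis (not along the pixel's ray), 0 where there is no reading), "fx", "fy", "cx", "cy" (pixels), "position" and "orientation" of the camera in the world. Camera axes: x right, y down, z forward; pixel columns grow to the right and rows downward; lengths in m; the calibration is good to about 2 mm. A picture is of the moment at which its call begins.
- ctrl.close_job(): hands the job in; it is judged then, once.
Trained networks look in a picture, given as the dict that the camera call returned (one of the last four; its "shot" number tells which), for a name from the list of things; names that differ only in an ending like _2 or _b are one class to them, and where a whole thing is asked for, a point or a joint stands for the part that bears it (a point fixed in the world has none). Each returns a list of dicts, best first, with "score" (0 to 1); they miss things now and then, are a little off and sometimes report something else, mostly with a low value. They report only what shows in the picture. A call takes as long as a camera call. They do not tell look-alikes from the thing itself.
- ctrl.find_in(target, picture): "centre" ([x, y, z] in m, in world coordinates, good to about 4 mm: the middle of the surface that is visible of it).
- ctrl.silhouettes(target, picture): "region" (420x560 bool, what is visible of it).
The state is a dict: "time": time; "joint_positions": joint angles; "qd": joint speeds; "joint_torque": joint torques, N m; "position": TCP position; "tool_rot": TCP orientation; "ft_force": force on the tool from outside, world axes, zero at the start; "torque": the same for the moment, N m; "grip_width": opening from 0.0 (shut) to 1.0 (fully open); "grip_force": force on a finger pad.
Only numpy, scipy, OpenCV 4.12 (cv2) and the standard library are available. Lean on these libraries where they do the work, as an engineer would, in place of code of your own. Each camera call takes 0.05 s, during which the arm holds its last target. There are 200 camera calls.

## Working session

There is one attempt and no reset: what is moved stays moved. The work goes in short steps, Python scripts to look and compute and a tool call to move; the robot and the scene stay as the last step left them, time stands still between calls to the robot, and variables do not carry over. Pictures are saved under pics/ and viewed, at most 10 in all, crops included, and the job is handed in when it is done.

Besides the shell and the picture viewer there is one more tool, called as name(argument=value, ...) on one line, values as JSON. move_arm: Moves the arm, as the interface text tells. Its arguments: {"type":"object","properties":{"increments":{"type":"string"},"grip_force":{"type":"number"}},"required":["increments"]}

```bash
mkdir -p pics; cat > h.py <<'E'
import numpy as np, cv2
from scipy.spatial.transform import Rotation as R
from bench import ctrl
def cam(p):
    o=np.array(p["orientation"],float)
    M=o if o.shape==(3,3) else (R.from_rotvec(o) if o.size==3 else R.from_quat(o)).as_matrix()
    return M,np.array(p["position"])
def cloud(p):
    d=p["depth"];v,u=np.mgrid[:420,:560]
    c=np.stack([(u-p["cx"])/p["fx"]*d,(v-p["cy"])/p["fy"]*d,d],-1)
    M,t=cam(p);w=c@M.T+t;w[d==0]=np.nan;return w
def save(p,n): cv2.imwrite(f"pics/{n}.png",p["frame"][:,:,::-1])
E
python3 - <<'E'
from h import *
for n in ("top","scene"):
    p=ctrl.get_image(n);save(p,n+"1")
    print(n,p["orientation"],p["position"])
    np.save(n+"_w.npy",cloud(p))
    for t in ("bed","carriage","pad","tooth","tail","oil","padlock","key","brush"):
        try: print(t,[(np.round(r["centre"],3).tolist(),round(r["score"],2)) for r in ctrl.find_in(t,p)[:4]])
        except Exception as e: print(t,e)
s=ctrl.get_state();print(s["time"],s["position"],s["tool_rot"],s["grip_width"],s["ft_force"])
E
```

```text
top [-2.16957054  2.18996738 -0.07720013] [0.47618992 0.02344722 0.92270128]
bed [([0.585, 0.135, 0.047], 0.6)]
carriage [([0.583, 0.042, 0.064], 0.96), ([0.591, -0.203, 0.031], 0.78), ([0.334, 0.174, 0.03], 0.76), ([0.376, -0.127, 0.03], 0.7)]
pad [([0.584, -0.027, 0.048], 0.6)]
tooth [([0.582, -0.026, 0.045], 0.93)]
tail [([0.337, 0.171, 0.032], 0.94), ([0.588, -0.198, 0.034], 0.91), ([0.376, -0.124, 0.031], 0.65), ([0.583, 0.044, 0.063], 0.63)]
oil [([0.735, 0.137, 0.073], 0.62)]
padlock [([0.709, -0.028, 0.015], 0.83)]
key [([0.709, 0.048, 0.006], 0.86)]
brush [([0.455, 0.064, 0.021], 0.86), ([0.585, -0.027, 0.04], 0.57), ([0.587, 0.046, 0.065], 0.39)]
scene [-2.12700195 -1.53246456  0.46925208] [ 1.10668271 -0.16408208  0.92558012]
bed [([0.628, 0.131, 0.042], 0.92)]
carriage [([0.602, 0.044, 0.068], 0.98), ([0.342, 0.164, 0.032], 0.77), ([0.597, -0.206, 0.03], 0.74), ([0.394, -0.131, 0.031], 0.7)]
pad [([0.586, -0.037, 0.042], 0.61)]
tooth [([0.585, -0.031, 0.043], 0.91)]
tail [([0.34, 0.167, 0.035], 0.9), ([0.593, 0.044, 0.063], 0.84), ([0.597, -0.208, 0.03], 0.73), ([0.396, -0.13, 0.029], 0.56)]
oil [([0.753, 0.128, 0.072], 0.86)]
padlock [([0.71, -0.029, 0.015], 0.74)]
key [([0.712, 0.046, 0.003], 0.79)]
brush [([0.46, 0.059, 0.015], 0.58)]
1.0 [0.22030858 0.61153702 0.22257349] [5.40392176e-01 3.09474253e+00 9.61880446e-05] 1.0005137393006103 [-0.36429055 -0.38305533  1.21607659]
```

View pics/top1.png

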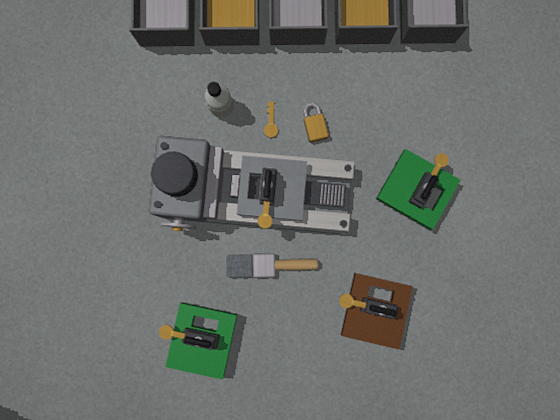

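View pics/scene1.png

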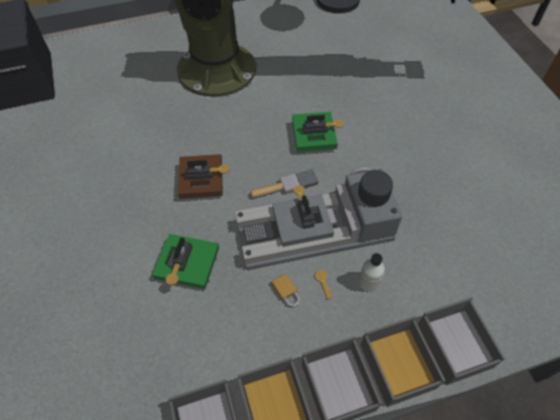

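The grey carriage sits on the bed, with its plate end at about (333,194) and the headstock at (180,175) in the top view. The green and brown blocks are decoys. Next I fit the bed frame.

```bash
python3 - <<'E'
from h import *
w=np.load("top_w.npy")
box=(w[...,0]>.5)&(w[...,0]<.68)&(w[...,1]>-.13)&(w[...,1]<.27)
def rect(lo,hi,ymax=.27):
    m=(box&(w[...,2]>lo)&(w[...,2]<hi)&(w[...,1]<ymax)).astype(np.uint8)
    n,l,st,_=cv2.connectedComponentsWithStats(m)
    pts=np.concatenate([w[l==i][:,:2] for i in range(1,n) if st[i,4]>60]).astype(np.float32)
    r=cv2.minAreaRect(pts*1000);print(lo,hi,m.sum(),r,cv2.boxPoints(r).round().tolist(),"med z",np.median(w[m>0][:,2]))
rect(.040,.050);rect(.060,.070);rect(.032,.0435);rect(.09,.11)
# tooth: bright between stop and carriage
m=box&(w[...,2]>.0475)&(w[...,2]<.056)
n,l,st,c=cv2.connectedComponentsWithStats(m.astype(np.uint8))
for i in range(1,n):
    if st[i,4]>25: print(st[i],w[l==i].mean(0).round(4))
E
```

```text
0.04 0.05 4086 ((584.995849609375, 23.958648681640625), (225.6834716796875, 120.45714569091797), 84.30216217041016) [[514.0, -82.0], [634.0, -94.0], [656.0, 130.0], [536.0, 142.0]] med z 0.0452751082564673
0.06 0.07 3098 ((587.2377319335938, 47.08613967895508), (110.12217712402344, 100.3632583618164), 84.35914611816406) [[532.0, -3.0], [632.0, -13.0], [643.0, 97.0], [543.0, 107.0]] med z 0.06605314307595439
0.032 0.0435 1082 ((582.8926391601562, 4.387489318847656), (166.32000732421875, 39.92145919799805), 84.25316619873047) [[555.0, -76.0], [594.0, -80.0], [611.0, 85.0], [571.0, 89.0]] med z 0.04225176159473715
0.09 0.11 2834 ((596.5152587890625, 141.25624084472656), (199.4775848388672, 130.11367797851562), 84.29926300048828) [[522.0, 48.0], [651.0, 36.0], [671.0, 234.0], [542.0, 247.0]] med z 0.10059071449496898
[343 164  10  11  48] [ 0.6212 -0.0826  0.0489]
[230 175   9  21 149] [0.5928 0.1105 0.0519]
[335 220  14   8  48] [ 0.5269 -0.0729  0.049 ]
```

move_arm(increments="15 -27 0 0 0 -3.16 255;15 -27 0 0 0 -3.16 255;15 -27 0 0 0 -3.16 255;15 -27 0 0 0 -3.16 255;15 -27 0 0 0 -3.16 255;15 -27 0 0 0 -3.16 255;15 -27 0 0 0 -3.16 255;15 -27 0 0 0 -3.16 255", grip_force=20)

```text
time: 1.67
position: [0.3409, 0.3942, 0.2228]
tool_rot: [1.208, 2.9, 0.001]
ft_force: [0.9, 0.2, -0.8]
grip_width: 0.478
grip_force: 0.0
```

move_arm(increments="15 -27 0 0 0 -3.16 255;15 -27 0 0 0 -3.16 255;15 -27 0 0 0 -3.16 255;15 -27 0 0 0 -3.16 255;15 -27 0 0 0 -3.16 255;15 -27 0 0 0 -3.16 255;15 -27 0 0 0 -3.16 255;15 -27 0 0 0 -3.16 255")

```text
time: 2.33
position: [0.4609, 0.1781, 0.2229]
tool_rot: [1.813, 2.565, 0.001]
ft_force: [0.5, 0.6, -0.1]
grip_width: 0.006
grip_force: 0.0
```

move_arm(increments="15 -27 0 0 0 -3.16 255;15 -27 0 0 0 -3.16 255;15 -27 0 0 0 -3.16 255;15 -27 0 0 0 -3.16 255;15 -27 0 0 0 -3.16 255;15 -27 0 0 0 -3.16 255;15 -27 0 0 0 -3.16 255;15 -27 0 0 0 -3.16 255")

```text
time: 3.0
position: [0.581, -0.0377, 0.2229]
tool_rot: [2.331, 2.106, 0.001]
ft_force: [-0.0, 0.1, -0.4]
grip_width: 0.006
grip_force: 0.0
```

move_arm(increments="-1 0 -18 0 0 0 255;-1 0 -18 0 0 0 255;0 0 -18 0 0 0 255;0 0 -18 0 0 0 255;0 0 -18 0 0 0 255;0 0 -18 0 0 0 255;0 0 -18 0 0 0 255;0 0 -18 0 0 0 255")

```text
time: 3.67
position: [0.5784, -0.0363, 0.0779]
tool_rot: [2.328, 2.109, 0.001]
ft_force: [0.2, -0.4, 0.7]
grip_width: 0.002
grip_force: 0.0
```

```bash
python3 - <<'E'
from h import *
p=ctrl.get_image("scene");f=cv2.resize(p["frame"][150:300,180:400],None,fx=3.5,fy=3.5)
p2=ctrl.get_image("wrist")
cv2.imwrite("pics/s2.png",f[:,:,::-1]);save(p2,"w2")
s=ctrl.get_state();print(s["position"],s["ft_force"])
E
```

```text
[ 0.57589495 -0.03620953  0.07573861] [ 0.37474838  0.43387782 -0.27283041]
```

View pics/s2.png

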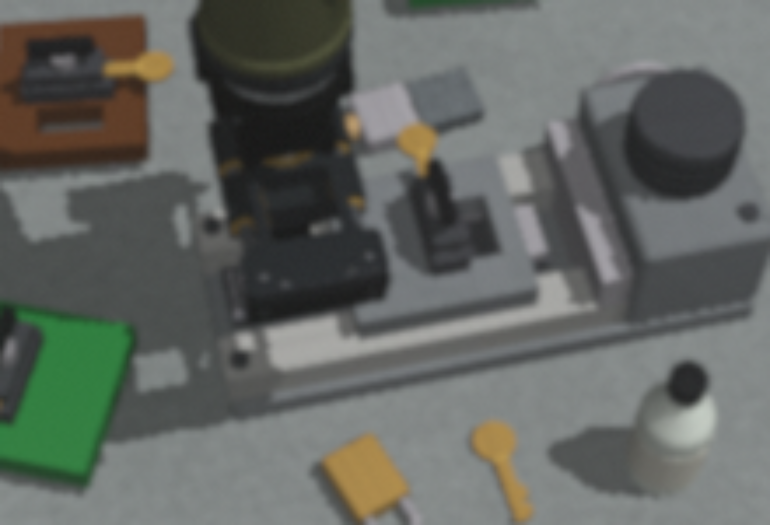

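View pics/w2.png

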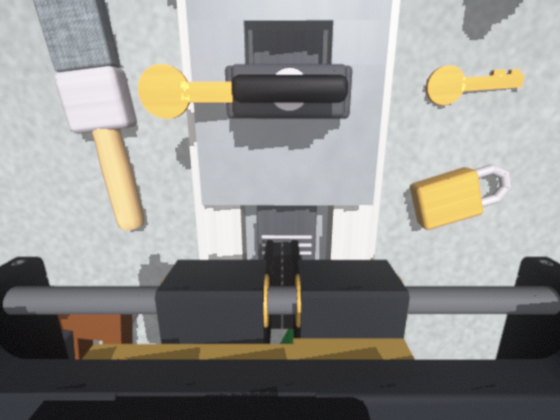

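Fingers are centred over the ribbed plate (283 vs 287 px) and clear behind the carriage. Pressing down.

move_arm(increments="2 0 -6 0 0 0 255;0 0 -6 0 0 0 255;0 0 -6 0 0 0 255;0 0 -6 0 0 0 255;0 0 -5 0 0 0 255;0 0 -4 0 0 0 255;0 0 -4 0 0 0 255;0 0 -3 0 0 0 255")

```text
time: 4.43
position: [0.5803, -0.0364, 0.0385]
tool_rot: [-2.328, -2.109, -0.0]
ft_force: [-1.2, 0.2, 3.5]
grip_width: 0.004
grip_force: 1.7
```

```bash
python3 - <<'E'
from h import *
ctrl.get_image("top")
s=ctrl.get_state();print(s["time"],s["position"],s["ft_force"])
E
```

```text
4.4833 [ 0.58028006 -0.03647299  0.0381097 ] [-0.90704238 -0.4223763   3.00694743]
```

move_arm(increments="0 0 -2 0 0 0 255;0 0 -2 0 0 0 255;0 0 -2 0 0 0 255;0 0 -1 0 0 0 255;0 0 0 0 0 0 255;0 0 0 0 0 0 255;0 0 0 0 0 0 255;0 0 0 0 0 0 255")

```text
time: 5.15
position: [0.5804, -0.0365, 0.0317]
tool_rot: [2.328, 2.109, 0.0]
ft_force: [-2.1, 0.3, 5.2]
grip_width: 0.006
grip_force: 2.4
```

move_arm(increments="0.4 4 0 0 0 0 255;0.4 4 0 0 0 0 255;0.4 4 0 0 0 0 255;0.4 4 0 0 0 0 255;0.4 4 0 0 0 0 255;0.4 4 0 0 0 0 255;0.4 4 0 0 0 0 255;0.4 4 0 0 0 0 255")

```text
time: 5.82
position: [0.5838, -0.0075, 0.0319]
tool_rot: [2.327, 2.105, -0.003]
ft_force: [-0.6, -9.5, 6.2]
grip_width: 0.006
grip_force: 5.1
```

move_arm(increments="0.3 3 0 0 0 0 255;0.3 3 0 0 0 0 255;0.3 3 0 0 0 0 255;0.2 2 0 0 0 0 255;0.2 2 0 0 0 0 255;0.2 2 0 0 0 0 255;0.2 2 0 0 0 0 255;0 0 0 0 0 0 255")

```text
time: 6.48
position: [0.5855, 0.0099, 0.0319]
tool_rot: [2.327, 2.106, -0.003]
ft_force: [-1.2, -8.1, 6.7]
grip_width: 0.001
grip_force: 4.7
```

move_arm(increments="0.2 2 0 0 0 0 255;0.2 2 0 0 0 0 255;0.2 2 0 0 0 0 255;0.1 1 0 0 0 0 255;0.1 1 0 0 0 0 255;0 0 0 0 0 0 255;0 0 0 0 0 0 255;0 0 0 0 0 0 255")

```text
time: 7.15
position: [0.586, 0.0152, 0.0319]
tool_rot: [2.328, 2.103, -0.006]
ft_force: [-2.1, -11.7, 7.5]
grip_width: 0.008
grip_force: 8.6
```

```bash
python3 - <<'E'
from h import *
p=ctrl.get_image("top");w=cloud(p)
m=(w[...,2]>.0625)&(w[...,2]<.069)&(w[...,0]>.5)&(w[...,0]<.68)&(w[...,1]>-.03)&(w[...,1]<.15)
b=(w[m][:,:2]-[.5937,.111])@np.array([[.995,.0993],[-.0993,.995]]).T
b=np.stack([(w[m][:,:2]-[.5937,.111])@[.995,-.0993],(w[m][:,:2]-[.5937,.111])@[.0993,.995]],1)
b=b[abs(b[:,0])<.048]
print(np.percentile(b[:,1],[0.5,2,98,99.5]).round(4),m.sum())
s=ctrl.get_state();print(s["time"],s["position"],s["ft_force"])
E
```

```text
[-0.0142 -0.0121  0.0247  0.0251] 977
7.2 [0.5860221  0.01518819 0.03189998] [ -0.95043389 -11.33495848   7.33156382]
```

move_arm(increments="0.1 1 0 0 0 0 255;0.1 1 0 0 0 0 255;0.1 1 0 0 0 0 255;0 0 0 0 0 0 255;0 0 0 0 0 0 255;0 0 0 0 0 0 255;0 0 0 0 0 0 255;0 0 0 0 0 0 255")

```text
time: 7.87
position: [0.586, 0.0152, 0.0319]
tool_rot: [2.329, 2.099, -0.01]
ft_force: [-2.5, -16.7, 8.3]
grip_width: 0.006
grip_force: 12.2
```

move_arm(increments="-0.4 -4 0 0 0 0 255;-0.4 -4 0 0 0 0 255;-0.4 -4 0 0 0 0 255;-0.4 -4 0 0 0 0 255;-0.2 -2 0 0 0 0 255;0 0 2 0 0 0 255;0 0 3 0 0 0 255;0 0 4 0 0 0 255")

```text
time: 8.53
position: [0.5842, 0.0059, 0.0405]
tool_rot: [-2.327, -2.11, 0.001]
ft_force: [1.7, 1.0, 2.1]
grip_width: 0.003
grip_force: 1.3
```

move_arm(increments="0 0 6 0 0 0 255;0 -2 10 0 0 0 255;0 -4 15 0 0 0 255;0 -6 20 0 0 0 255;0 -10 25 0 0 0 255;0 -15 25 0 0 0 255;0 -20 20 0 0 0 255;0 -20 10 0 0 0 255")

```text
time: 9.2
position: [0.5851, -0.0733, 0.1749]
tool_rot: [2.326, 2.107, 0.003]
ft_force: [0.2, -0.6, 0.2]
grip_width: 0.006
grip_force: 0.0
```

move_arm(increments="0 -20 10 0 0 0 255;0 -20 5 0 0 0 255;0 -20 0 0 0 0 255;0 -20 0 0 0 0 255;0 -15 0 0 0 0 255;0 -5 0 0 0 0 255;0 0 0 0 0 0 255;0 0 0 0 0 0 255")

```text
time: 9.87
position: [0.5842, -0.1711, 0.1865]
tool_rot: [-2.328, -2.108, 0.0]
ft_force: [0.8, 0.6, -0.1]
grip_width: 0.005
grip_force: 0.0
```

```bash
python3 - <<'E'
from h import *
p=ctrl.get_image("top");w=cloud(p)
b=(w[...,:2]-[.5937,.111]);bx=b@[.995,-.0993];by=b@[.0993,.995];z=w[...,2]
m=(z>.061)&(z<.07)&(abs(bx)<.048)&(by<.035)&(by>-.13)
print("carriage y",np.percentile(by[m],[.5,2,98,99.5]).round(4),"z",np.percentile(z[m],[5,50,95]).round(4),m.sum())
print("slot",[(round(float(z[k].mean()),4),int(k.sum())) for k in [(abs(bx)<.014)&(abs(by)<.004)]])
k=(abs(bx)<.016)&(by>-.18)&(by<-.1);print("plate z",np.nanmedian(z[k]).round(4))
s=ctrl.get_state();print(s["time"],s["position"],s["ft_force"])
cv2.imwrite("pics/t3.png",cv2.resize(p["frame"][70:280,130:380],None,fx=2.8,fy=2.8)[:,:,::-1])
E
```

```text
carriage y [-0.0848 -0.0836  0.0237  0.0248] z [0.0635 0.066  0.0684] 2810
slot [(0.0523, 74)]
plate z 0.043
9.9167 [ 0.58447011 -0.17023457  0.18642447] [0.71869674 0.19775103 0.06466189]
```

View pics/t3.png

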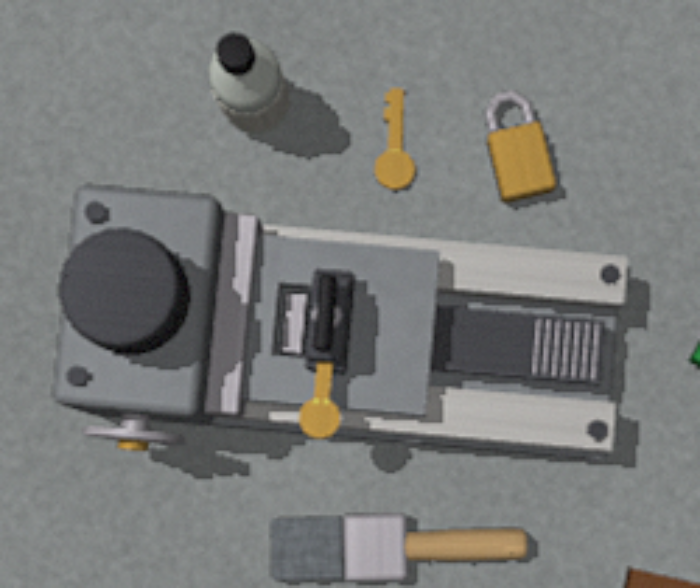

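The tooth shows bright in the slot at (293,322), at its rest height of 52 mm. The carriage front is against the stop at (255,320), and the bystanders look undisturbed.

```bash
python3 -c "
from bench import ctrl
print(ctrl.close_job())"
```

```text
the job is handed in; nothing more can be done
None
```

The job is handed in, with no verdict returned: the last image shows the carriage home against the end stop (origin about bed y -30 mm), the plunger's tooth up in its slot, the arm clear and the bystanders undisturbed.

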